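Load the culture chamber and vent its screw cap

TASK

Put the petri dish, right way up, into the open drawer of the small bench-top culture chamber and push the drawer fully shut. Then screw the vent cap on top of the chamber down clockwise until it bottoms out, and back it off a quarter turn so that the chamber can breathe. Finish with the gripper still holding the cap there, and leave the timer and the reagent bottle where they stand.

Things in the scene. Friction and masses are not known exactly. Their poses are not given: they have to be found in the camera images.
- chamber: The culture chamber: a white box 170 mm deep (x) by 190 mm wide (y) by 70 mm high, fixed to the worktop, at a varying place and yaw. Origin: centre of its underside; its own -x axis is the front, where the drawer comes out, +z is up. On the middle of its top is a round steel flange (54 mm across, 4 mm high) with the threaded neck of the vent cap; a short black line on the chamber's top in front of the flange is the index mark.
- drawer: The aluminium drawer of the chamber with a white front panel (190 mm wide, 8 mm thick, from 10 to 68 mm above the worktop). It slides along the chamber's x axis; its frame has the chamber's orientation, and its origin coincides with the chamber's origin when shut and lies the opening distance in front of it when open. Inside it is 166 mm wide (y); the floor's upper side is 16 mm above the worktop; the side walls are 4 mm thick and end 50 mm above the worktop.
- drawer_slide (a joint): How far the drawer is open, in m: 0 = fully shut, 0.11 = the end of its travel. It starts 0.095 to 0.11 open. It stays where it is left; about 2 N moves it slowly, and it resists more when pushed faster.
- drawer_front (a point): Middle of the top edge of the outer face of the drawer's front panel, 68 mm above the worktop: push this face along the chamber's +x.
- drawer_floor (a point): A point on the drawer's floor (16 mm above the worktop), midway across, 50 mm behind the inner face of the front panel: with the drawer open this is the middle of the part that stands out in front of the chamber, about 100 mm long in the chamber's x and 166 mm wide in its y, so fingers closing along the chamber's y have the room.
- vent_cap: The vent cap: a grey knurled round cap, 40 mm in diameter and 26 mm tall, upright, on the neck in the middle of the chamber's top. Origin: centre of its underside, 78 mm above the worktop when the cap is bottomed. On its top a small raised steel rib points from the axis to the rim, along the cap's own -x; it points at the chamber's front (at the black index mark) when the cap is bottomed.
- cap_turn (a joint): Angle of the vent cap in rad: 0 = bottomed out (a hard stop), growing as it is unscrewed counter-clockwise seen from above; it starts 1.8 to 2.8 unscrewed, already engaged on the thread, and cannot come off (stop at 3.2). Right-hand thread: clockwise seen from above screws it down; the cap rises 1 mm per rad unscrewed. It turns with about 0.05 N m and stays where it is left.
- cap_center (a point): Centre of the vent cap, half-way up, on its axis (13 mm above its underside, about 91 mm above the worktop when bottomed).
- dish_center (a point): Centre of the petri dish, half-way up: a pale, clear round dish, 59 mm in diameter and 16 mm high, lying flat on the worktop to the robot's right of the chamber. z is up when it is right way up.
- timer: A bystander: small white timer, 72 x 68 x 19 mm, on the worktop. Origin: centre of its underside. Leave it alone.
- reagent_bottle: A bystander: white capped bottle, 55 mm in diameter and 121 mm tall. Origin: centre of its underside. Leave it alone.
Not all that is in view belongs to the job. What is shaped like the part that bears dish_center but black or pink is not meant.

How it is judged:
On the way, in this order (a step that is already met when the one before it is completed fails the run):
1. the dish lies right way up in the open drawer, let go (x of dish_center in the frame of drawer between -0.085 and 0.073 m and y of dish_center in the frame of drawer between -0.083 and 0.083 m and height (world z) of dish_center below 0.029 m and angle between dish_center's own z axis and vertical below 0.15 rad and contact force between the fingers and dish below 0.05 N and value of joint drawer_slide above 0.05 m), for 0.2 s.
2. the drawer is fully shut (value of joint drawer_slide below 0.004 m), for 0.2 s.
3. the cap is screwed down until it bottoms out (value of joint cap_turn below 0.07 rad), for 0.1 s.
At the end, for the whole second after the job is handed in: The dish lies flat and right way up on the floor of the drawer, the drawer is shut (within 6 mm), the vent cap, after having bottomed out, stands a quarter turn (1.57 rad, within 0.3 rad) unscrewed and at rest, and the gripper's fingers still hold it (more than 2 N) (value of joint cap_turn between 1.27 and 1.87 rad and velocity of joint cap_turn between -0.1 and 0.1 rad/s and contact force between the fingers and vent_cap above 2 N and value of joint drawer_slide below 0.006 m and x of dish_center in the frame of drawer between -0.085 and 0.073 m and y of dish_center in the frame of drawer between -0.083 and 0.083 m and height (world z) of dish_center below 0.029 m and angle between dish_center's own z axis and vertical below 0.15 rad); the arm keeps its last pose, push and grip.
It fails at once if the timer is disturbed (moved more than 30 mm) (distance of timer from where it was at the start of the episode above 0.03 m).
It fails at once if the reagent bottle is disturbed (moved more than 30 mm or tipped) (distance of reagent_bottle from where it was at the start of the episode above 0.03 m or angle between reagent_bottle's own z axis and vertical above 0.4 rad).
It also fails if it takes over 69 s, if anything falls off the work surface, if the arm or the gripper's body presses on something with over 40 N, if the wrist force passes 120 N, or if a joint passes its speed limit or range.

ROBOT

A 7-joint arm with a two-finger parallel gripper is mounted at the origin on a cart in front of the work surface, level with it; the furniture and walls round the work are solid. World frame = base frame: x ahead of the robot, y to its left, z up, the work surface at z = 0. Lengths are in m, angles in rad, forces in N, time in s.
With the tool pointing down it reaches from about 0.425 to 0.8 m from the base axis. Payload 8.3 kg.
Tool frame: the origin (TCP) lies at the very end of the fingers, on their centre line; the grasp point (between the pads) lies 19 mm behind it; z points along the fingers, y is the direction in which the jaws open and shut (so a half turn about z gives the same grasp; the last joint's range is limited). The gripper opens to 85 mm and grips with 20 to 120 N. Pads are 22 mm wide; open, the fingers measure 114 mm over their backs; the gripper's body (76 mm by 85 mm) begins 54 mm behind the grasp point. The pads swing forward as they close: fully open they stand 13 mm farther back than shut.
Start: joints at [-1.363, 0.383, 0.016, 1.37, -0.006, 1.388, -0.046], TCP at [0.167, 0.602, 0.231] pointing down, gripper open.
Joint ranges: [-2.95, 2.95], [-0.25, 2.06], [-1.52, 1.56], [0.18, 2.33], [-1.44, 4.58], [0.02, 2.06], [-3.01, 3.01]. Speed limits (rad/s): [2.39, 2.39, 3.01, 3.01, 3.14, 3.14, 3.14].

INTERFACE

Orientations are given as [roll, pitch, yaw] about the fixed x, y, z axes, in that order (R = Rz(yaw) Ry(pitch) Rx(roll)).
In Python, from plant import r, capture, order gives the robot as it stands. The module is installed in compiled form; this text tells all that it offers.
- The arm moves only by the tool send_rows, never from a script. Its argument "plan" is a list of rows, each a list of 7 numbers: the shift along the tool's x, y, z in mm, then the turn, a rotation vector about the tool's x, y, z in rad, then the opening, from -1 (shut) to 1 (fully open). A call has 1 to 12 rows; each row shifts and turns the pose as measured when the row begins, along the tool's axes as they then stand; what a row does not reach is not made up. A row lasts 1/10 s, in which the tool goes at most 50 mm and 8.59 degrees, less where a joint would pass 70% of its speed; a pose out of reach is approached as far as the arm can. A call with a gripper value outside its range is refused whole. The fingers move at their own pace and stop on an object; "squeeze" is the grip in N (left out, the last holds). Time passes only in rows, so rows that do not move let the fingers close. It gives the time, the measured TCP pose, the force and the opening at its end, in the units of the state.
- r.sense(): the state, without advancing time (a new reading comes with each control period).
- capture(name): name is "scene" or "top"; returns a dict with "color" (400x640x3 uint8, blue, green, red), "z_map" (400x640 float32, m along the optical axis (not along the pixel's ray), 0 where there is no reading), "fx", "fy", "cx", "cy" (pixels), "origin" and "orientation" of the camera in the world. Camera axes: x right, y up, looking along -z (the intrinsics and any distortion apply to the point x, -y, -z); pixel columns grow to the right and rows downward; lengths in m; the calibration is good to about 2 mm. A picture is of the moment at which its call begins.
- order.close_job(): hands the job in, once; it reports no verdict.
The state is a dict: "t": time; "q": joint angles; "qd": joint speeds; "joint_efforts": joint torques, N m; "tool_pos": TCP position; "ee_rot": TCP orientation; "contact_force": force on the tool from outside, world axes, zero at the start; "moment": the same for the moment, N m; "opening": finger opening in m.
Only numpy, scipy, OpenCV 4.12 (cv2) and the standard library are available. Lean on these libraries where they do the work, as an engineer would, in place of code of your own. Each camera call takes 0.05 s, during which the arm holds its last target. There are 200 camera calls.

## Working session

There is one attempt and no reset: what is moved stays moved. The work goes in short steps, Python scripts to look and compute and a tool call to move; the robot and the scene stay as the last step left them, time stands still between calls to the robot, and variables do not carry over. Pictures are saved under pics/ and viewed, about 8 in all and at most 12, crops included, and the job is handed in when it is done.

Besides the shell and the picture viewer there is one more tool, called after "Call:" as name(argument=value, ...) on one line, values as JSON. send_rows: Moves the arm, as the interface text tells. Its arguments: {"type":"object","properties":{"plan":{"type":"array"},"squeeze":{"type":"number"}},"required":["plan"]}

```bash
mkdir -p pics; cat > h.py <<'E'
import numpy as np, cv2
from scipy.spatial.transform import Rotation as R
from plant import r, capture, order
def rot(o):
    o=np.array(o,float)
    if o.shape==(3,3): return o
    return (R.from_euler('xyz',o) if o.size==3 else R.from_quat(o)).as_matrix()
def cloud(c):
    v,u=np.mgrid[0:400,0:640]; z=c['z_map']
    p=np.stack([(u-c['cx'])/c['fx']*z,-(v-c['cy'])/c['fy']*z,-z],-1)
    return p@rot(c['orientation']).T+np.array(c['origin'])
def onplane(c,uv,h):
    uv=np.atleast_2d(uv).astype(float)
    d=np.stack([(uv[:,0]-c['cx'])/c['fx'],-(uv[:,1]-c['cy'])/c['fy'],-np.ones(len(uv))],-1)@rot(c['orientation']).T
    o=np.array(c['origin']); return o+d*((h-o[2])/d[:,2])[:,None]
def proj(c,p):
    q=(np.atleast_2d(p)-np.array(c['origin']))@rot(c['orientation'])
    return np.stack([c['cx']+c['fx']*q[:,0]/-q[:,2],c['cy']-c['fy']*q[:,1]/-q[:,2]],-1)
E
python3 - <<'E'
from h import *
s=r.sense(); print(s)
for n in('top','scene'):
    c=capture(n); cv2.imwrite(f'pics/{n}0.png',c['color']); print(n,{k:c[k] for k in c if k not in('color','z_map')})
    p=cloud(c); print(np.nanmin(p[...,2]),[p[v,u].round(3) for v,u in((200,320),(300,320),(200,200))])
E
```

```text
{'t': 0.0, 'q': array([-1.3629269 ,  0.3842635 ,  0.01636568,  1.37113705, -0.00629679,
        1.38821051, -0.04653688]), 'qd': array([-0.00121968, -0.00012467,  0.00039655,  0.00054586,  0.00069773,
       -0.00149235, -0.00029238]), 'joint_efforts': array([ 8.52132325e-04, -6.27593708e+01,  8.44922941e-01, -3.71821296e+01,
        1.67639006e-02,  1.41347919e-02, -2.35122087e-05]), 'tool_pos': array([0.16699873, 0.60175774, 0.23027076]), 'ee_rot': array([-3.13962387e+00,  3.66435122e-05,  2.87085851e+00]), 'contact_force': array([ 0.57204896, -0.72479174, -0.78406182]), 'moment': array([-0.03221631, -0.01033091, -0.01793859]), 'opening': 0.08549701694630987}
top {'fx': 461.048962455441, 'fy': 461.048962455441, 'cx': 319.1053794337356, 'cy': 193.19754109501864, 'origin': array([ 0.44390658, -0.13145588,  1.23217006]), 'orientation': array([ 0.10469104, -0.02195239, -1.59576662])}
-0.7722303085108675 [array([ 0.554, -0.164,  0.001]), array([ 0.291, -0.157, -0.   ]), array([0.555, 0.14 , 0.071])]
scene {'fx': 462.0301901524597, 'fy': 462.0301901524597, 'cx': 318.907779740616, 'cy': 196.64702261703823, 'origin': array([-0.15245731, -0.57513571,  0.69192793]), 'orientation': array([ 0.93633058, -0.01397808, -1.03801494])}
-0.7632878342210402 [array([ 0.648, -0.118,  0.004]), array([ 0.372, -0.28 ,  0.001]), array([0.428, 0.065, 0.072])]
```

View pics/top0.png

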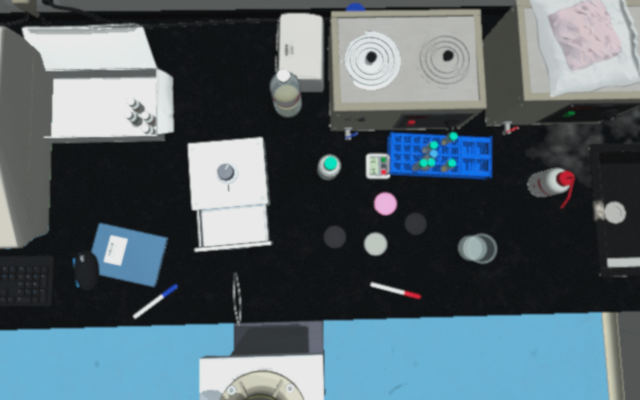

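View pics/scene0.png

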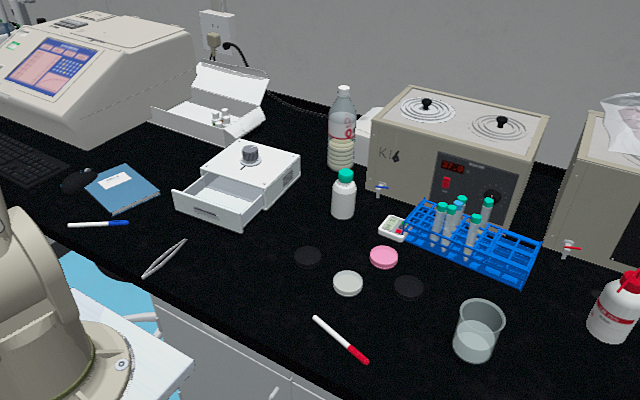

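Top view: the chamber is at (229,172) with its drawer at (233,228) open toward the robot and the cap at (226,172). The green-capped bottle is at (330,167) and the timer at (377,166). There are four discs: pale (375,244), pink (385,204), black (335,237) and black (415,224). The pale, clear one matches the description, so I'll confirm it in a crop.

```bash
python3 - <<'E'
from h import *
c=capture('top'); im=c['color']; P=cloud(c); z=P[...,2]
# dish
hsv=cv2.cvtColor(im,cv2.COLOR_BGR2HSV)
m=np.zeros((400,640),np.uint8); m[225:265,355:398]=(im[225:265,355:398].min(2)>90)
k=cv2.findContours(m,cv2.RETR_EXTERNAL,cv2.CHAIN_APPROX_NONE)[0]; k=max(k,key=cv2.contourArea)
(u,v),rad=cv2.minEnclosingCircle(k); print('dish px',u,v,rad,'world',onplane(c,(u,v),.016),'diam',2*rad*(1.232-.016)/c['fx'])
# chamber top by height
m=((z>.062)&(z<.076)&(P[...,0]>.35)&(P[...,0]<.75)&(P[...,1]>-.05)&(P[...,1]<.3)).astype(np.uint8)
n,l,st,ce=cv2.connectedComponentsWithStats(m)
for i in range(1,n):
    if st[i,4]>20:
        q=P[l==i][:,:2].astype(np.float32)*1000; print(st[i],'rect',cv2.minAreaRect(q))
m=(z>.085)&(z<.12)&(P[...,1]>0)&(P[...,1]<.2)&(P[...,0]>.4)&(P[...,0]<.75)
print('cap',P[m].mean(0),np.median(P[m][:,2]),m.sum())
# white mask corners
a=cv2.resize(im[130:260,180:280],None,fx=5,fy=5,interpolation=cv2.INTER_CUBIC)
b=cv2.resize(im[185:265,320:430],None,fx=4,fy=4,interpolation=cv2.INTER_CUBIC)
o=np.zeros((600,800,3),np.uint8); o[:600,:500]=a[:600]; o[:320,500:800]=b[:320,70:370]
s=capture('scene'); d=cv2.resize(s['color'][138:178,225:275],None,fx=6,fy=6,interpolation=cv2.INTER_CUBIC); o[340:580,500:800]=d
cv2.imwrite('pics/crop1.png',o)
print('timer etc', P[166,377],P[167,330])
E
```

```text
dish px 375.1176452636719 243.6764678955078 11.709858894348145 world [[ 0.43424289 -0.3053071   0.016     ]] diam 0.061768660489734936
[141 126   9   6  47] rect ((741.8760375976562, 280.9983215332031), (13.47780704498291, 18.869253158569336), 1.3792015314102173)
[ 188  138   80   73 4717] rect ((621.9440307617188, 71.34622192382812), (170.7333221435547, 190.8558807373047), 3.838536500930786)
[195 241  76  11 273] rect ((438.23406982421875, 59.164695739746094), (10.381081581115723, 186.94406127929688), 3.80216646194458)
cap [0.61997709 0.06948368 0.10438444] 0.10570476041336152 226
timer etc [ 0.64052131 -0.31798827  0.01706178] [ 0.62357341 -0.1869093   0.12172831]
```

View pics/crop1.png

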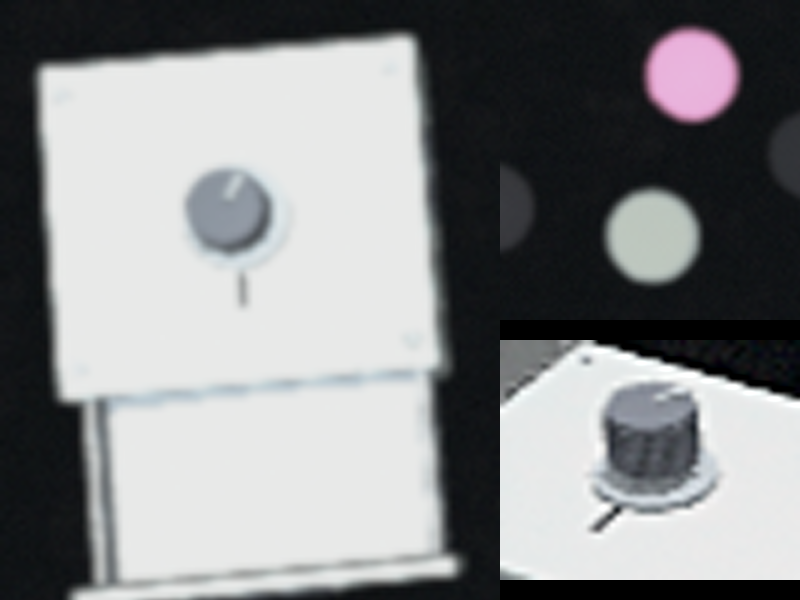

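The crop confirms that the pale disc at top (375,244) is the dish; it measures 62 mm across, against 59 given. The rib points back and to the right, so the cap is about 2.6 rad unscrewed. The chamber is at (0.622, 0.071) with yaw 0.067, and the drawer is about 95 mm open. I'm setting out with an arc around the base.

```bash
cat >> h.py <<'E'
def togo(x,y,z,yaw=None):
    s=r.sense(); M=rot(s['ee_rot'])
    T=R.from_euler('xyz',[np.pi,0,yaw]).as_matrix() if yaw is not None else M
    print('t %.2f'%s['t'],'pos',s['tool_pos'].round(4),'rpy',s['ee_rot'].round(3),'q',s['q'].round(2),'F',s['contact_force'].round(1),'op %.4f'%s['opening'])
    print('shift tool mm',(M.T@(np.array([x,y,z])-s['tool_pos'])*1000).round(1),'turn',R.from_matrix(M.T@T).as_rotvec().round(3))
E
```

Call:
send_rows(plan=[[-20, -8, 0, 0, 0, 0, 1], [-40, -15, 0, 0, 0, 0, 1], [-40, -15, 0, 0, 0, 0, 1], [-40, -15, 0, 0, 0, 0, 1], [-40, -15, 0, 0, 0, 0, 1], [-40, -15, 0, 0, 0, 0, 1], [-40, -15, 0, 0, 0, 0, 1], [-40, -15, 0, 0, 0, 0, 1], [-40, -15, 0, 0, 0, 0, 1], [-40, -15, 0, 0, 0, 0, 1]])

```text
t: 1.2
tool_pos: [0.4986, 0.3608, 0.2269]
ee_rot: [-3.138, -0.005, 2.889]
contact_force: [-0.4, 0.8, 0.6]
opening: 0.0855
```

Call:
send_rows(plan=[[-8, -40, 0, 0, 0, -0.107, 1], [-5, -42, 0, 0, 0, -0.107, 1], [0, -42, 0, 0, 0, -0.107, 1], [2, -43, 0, 0, 0, 0, 1], [2, -43, 0, 0, 0, 0, 1], [2, -43, 0, 0, 0, 0, 1], [2, -43, 0, 0, 0, 0, 1], [2, -43, 0, 0, 0, 0, 1], [2, -43, 0, 0, 0, 0, 1], [2, -43, 0, 0, 0, 0, 1], [2, -43, 0, 0, 0, 0, 1], [2, -43, 0, 0, 0, 0, 1]])

```text
t: 2.4
tool_pos: [0.5064, -0.1723, 0.2259]
ee_rot: [-3.137, -0.008, -3.061]
contact_force: [0.6, 0.6, -0.2]
opening: 0.0852
```

```bash
python3 -c "
from h import *
togo(.434,-.305,.15,3.209)"
```

```text
t 2.40 pos [ 0.5064 -0.1723  0.2259] rpy [-3.137 -0.008 -3.061] q [-0.18  0.21  0.52  1.64 -0.1   1.33  2.01] F [ 0.6  0.6 -0.2] op 0.0852
shift tool mm [  82.2 -126.1   77.1] turn [-0.005 -0.008  0.013]
```

Call:
send_rows(plan=[[27, -42, 26, -0.005, -0.008, 0.013, 1], [27, -42, 26, 0, 0, 0, 1], [27, -42, 26, 0, 0, 0, 1], [0, 0, 0, 0, 0, 0, 1]])

```text
t: 2.8
tool_pos: [0.4392, -0.2979, 0.1567]
ee_rot: [-3.137, 0.002, -3.084]
contact_force: [-0.6, 0.6, 0.1]
opening: 0.0852
```

```bash
python3 -c "
from h import *
togo(.434,-.305,.0,3.209)
c=capture('scene'); im=c['color']
hsv=cv2.cvtColor(im,cv2.COLOR_BGR2HSV)
# dish second view: mask of pale in region
uv=proj(c,[[.434,-.305,.016],[.434,-.305,.0]]); print(uv)
u,v=uv[0].astype(int)
cv2.imwrite('pics/s1.png',cv2.resize(im[v-70:v+50,u-80:u+80],None,fx=4,fy=4))
"
```

```text
t 2.80 pos [ 0.4392 -0.2979  0.1567] rpy [-3.137e+00  2.000e-03 -3.084e+00] q [ 0.02  0.25  0.6   1.76 -0.15  1.17  2.3 ] F [-0.6  0.6  0.1] op 0.0852
shift tool mm [  5.9  -6.1 156.7] turn [-0.004  0.002 -0.01 ]
[[346.94148263 279.28932183]
 [346.54366879 284.85990712]]
```

View pics/s1.png

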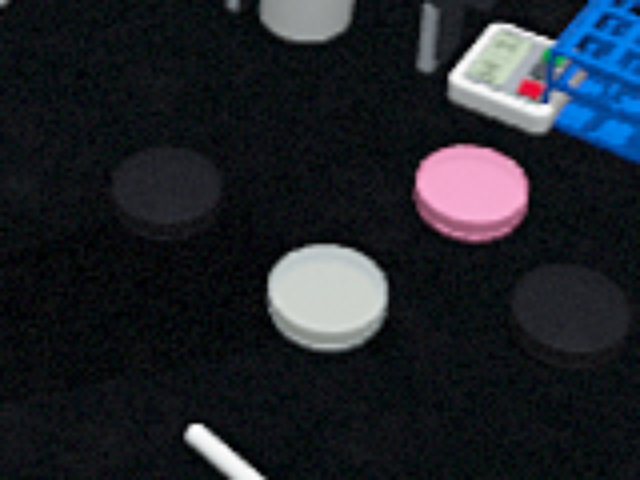

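The view shows the pale dish centred at crop (328,290), in line with the top view. The open fingertips stand above it, and the pink and black discs are clear of them. Descending.

Call:
send_rows(plan=[[2, -2, 35, -0.004, 0.002, -0.01, 1], [2, -2, 35, 0, 0, 0, 1], [2, -2, 35, 0, 0, 0, 1], [0, 0, 25, 0, 0, 0, 1], [0, 0, 18, 0, 0, 0, 1], [0, 0, 0, 0, 0, 0, 1]])

```text
t: 3.45
tool_pos: [0.4447, -0.2963, 0.0078]
ee_rot: [3.14, 0.011, -3.061]
contact_force: [-1.2, 0.4, -0.2]
opening: 0.0857
```

```bash
python3 -c "
from h import *
togo(.434,-.305,.001,3.209)"
```

```text
t 3.45 pos [ 0.4447 -0.2963  0.0078] rpy [ 3.14   0.011 -3.061] q [ 0.1   0.45  0.53  1.89 -0.31  0.87  2.44] F [-1.2  0.4 -0.2] op 0.0857
shift tool mm [11.5 -7.8  6.7] turn [0.002 0.011 0.013]
```

Call:
send_rows(plan=[[6, -4, 0, 0.002, 0.011, 0.013, 1], [5, -4, 2, 0, 0, 0, 1], [0, 0, 3, 0, 0, 0, 1], [0, 0, 0, 0, 0, 0, 1]])

```text
t: 3.85
tool_pos: [0.4371, -0.3054, 0.0061]
ee_rot: [-3.139, 0.004, -3.072]
contact_force: [0.1, 0.7, -0.1]
opening: 0.0856
```

```bash
python3 -c "
from h import *
togo(.434,-.305,.001,3.209)"
```

```text
t 3.85 pos [ 0.4371 -0.3054  0.0061] rpy [-3.139  0.004 -3.072] q [ 0.11  0.46  0.54  1.89 -0.3   0.86  2.44] F [ 0.1  0.7 -0.1] op 0.0856
shift tool mm [3.1 0.6 5.1] turn [-0.002  0.004  0.002]
```

Call:
send_rows(plan=[[3, 0, 3, 0, 0, 0, 1], [0, 0, 3, 0, 0, 0, 0.6], [0, 0, 0, 0, 0, 0, -1], [0, 0, 0, 0, 0, 0, -1], [0, 0, 0, 0, 0, 0, -1], [0, 0, 0, 0, 0, 0, -1], [0, 0, 0, 0, 0, 0, -1], [0, 0, 0, 0, 0, 0, -1]], squeeze=25)

```text
t: 4.65
tool_pos: [0.4347, -0.3062, 0.0012]
ee_rot: [-3.138, 0.006, -3.073]
contact_force: [-1.1, 0.6, 2.0]
opening: 0.0571
```

```bash
python3 -c "
from h import *
togo(.434,-.305,.001,3.209)"
```

```text
t 4.65 pos [ 0.4347 -0.3062  0.0012] rpy [-3.138  0.006 -3.073] q [ 0.12  0.46  0.53  1.9  -0.31  0.85  2.45] F [-1.1  0.6  2. ] op 0.0571
shift tool mm [0.6 1.2 0.2] turn [-0.003  0.006  0.001]
```

Call:
send_rows(plan=[[0, 0, -15, 0, 0, 0, -1], [0, 0, -30, 0, 0, 0, -1], [0, 0, -35, 0, 0, 0, -1], [0, 0, -35, 0, 0, 0, -1], [0, 0, -15, 0, 0, 0, -1], [0, 0, 0, 0, 0, 0, -1]])

```text
t: 5.25
tool_pos: [0.4327, -0.306, 0.1397]
ee_rot: [-3.138, 0.005, -3.074]
contact_force: [0.4, -0.0, -1.0]
opening: 0.0572
```

```bash
python3 -c "
from h import *
togo(.492,.062,.125,3.209)"
```

```text
t 5.25 pos [ 0.4327 -0.306   0.1397] rpy [-3.138  0.005 -3.074] q [ 0.04  0.27  0.61  1.79 -0.17  1.13  2.34] F [ 0.4 -0.  -1. ] op 0.0572
shift tool mm [-83.7 363.2  13.8] turn [-0.003  0.005 -0.   ]
```

Call:
send_rows(plan=[[-10, 18, 0, 0, 0, 0, -1], [-10, 35, 0, 0, 0, 0, -1], [-10, 35, 0, 0, 0, 0, -1], [-10, 35, 0, 0, 0, 0, -1], [-8, 35, 0, 0, 0, 0, -1], [-8, 35, 0, 0, 0, 0, -1], [-7, 35, 0, 0, 0, 0, -1], [-7, 35, 0, 0, 0, 0, -1], [-7, 35, 0, 0, 0, 0, -1], [-7, 35, 0, 0, 0, 0, -1], [0, 30, 0, 0, 0, 0, -1], [0, 0, 0, 0, 0, 0, -1]])

```text
t: 6.45
tool_pos: [0.4894, 0.0742, 0.1325]
ee_rot: [-3.136, -0.003, -3.081]
contact_force: [-0.7, -0.0, -0.1]
opening: 0.0572
```

```bash
python3 -c "
from h import *
togo(.492,.062,.018,3.209)
for n in('scene','top'):
    c=capture(n);cv2.imwrite('pics/%s2.png'%n,c['color'])
a=cv2.imread('pics/scene2.png');b=cv2.imread('pics/top2.png')
o=np.hstack([cv2.resize(a[120:260,120:320],None,fx=2,fy=2),cv2.resize(b[130:270,170:370],None,fx=2,fy=2)])
cv2.imwrite('pics/c2.png',o)"
```

```text
t 6.45 pos [0.4894 0.0742 0.1325] rpy [-3.136e+00 -3.000e-03 -3.081e+00] q [-0.52  0.18  0.34  1.87 -0.06  1.1   1.47] F [-0.7 -0.  -0.1] op 0.0572
shift tool mm [ -2.2 -11.6 114.6] turn [-0.006 -0.003 -0.006]
```

View pics/c2.png

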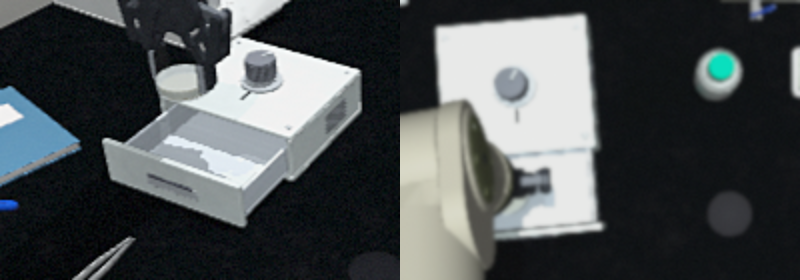

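The dish is held level above the drawer, and the drawer is open and empty. Lowering, with a mid-way correction.

Call:
send_rows(plan=[[-1, -6, 0, -0.006, -0.003, -0.006, -1], [0, -5, 10, 0, 0, 0, -1], [0, 0, 25, 0, 0, 0, -1], [0, 0, 25, 0, 0, 0, -1], [0, 0, 0, 0, 0, 0, -1]])

```text
t: 7.05
tool_pos: [0.4918, 0.0488, 0.0698]
ee_rot: [-3.138, 0.002, -3.091]
contact_force: [-0.7, -0.2, -0.6]
opening: 0.0572
```

```bash
python3 -c "
from h import *
togo(.492,.062,.018,3.209)"
```

```text
t 7.05 pos [0.4918 0.0488 0.0698] rpy [-3.138e+00  2.000e-03 -3.091e+00] q [-0.47  0.26  0.35  1.94 -0.1   0.96  1.55] F [-0.7 -0.2 -0.6] op 0.0572
shift tool mm [-0.8 13.3 51.7] turn [-0.003  0.002 -0.016]
```

Call:
send_rows(plan=[[0, 6, 0, -0.003, 0.002, -0.016, -1], [0, 6, 5, 0, 0, 0, -1], [0, 0, 15, 0, 0, 0, -1], [0, 0, 15, 0, 0, 0, -1], [0, 0, 6, 0, 0, 0, -1], [0, 0, 0, 0, 0, 0, -1]])

```text
t: 7.65
tool_pos: [0.4943, 0.0613, 0.0314]
ee_rot: [3.14, 0.006, -3.076]
contact_force: [-0.4, -0.2, -0.5]
opening: 0.0567
```

```bash
python3 -c "
from h import *
togo(.492,.062,.018,3.209)"
```

```text
t 7.65 pos [0.4943 0.0613 0.0314] rpy [ 3.14   0.006 -3.076] q [-0.47  0.32  0.33  1.96 -0.14  0.87  1.57] F [-0.4 -0.2 -0.5] op 0.0567
shift tool mm [ 2.3  0.9 13.4] turn [ 0.002  0.006 -0.002]
```

Call:
send_rows(plan=[[0, 0, 7, 0, 0, 0, -1], [0, 0, 4, 0, 0, 0, -1], [0, 0, 2, 0, 0, 0, -1], [0, 0, 2, 0, 0, 0, -1]])

```text
t: 8.05
tool_pos: [0.4961, 0.0621, 0.0175]
ee_rot: [3.139, 0.01, -3.076]
contact_force: [0.9, -0.1, -0.6]
opening: 0.057
```

```bash
python3 -c "
from h import *
togo(.492,.062,.018,3.209)"
```

```text
t 8.05 pos [0.4961 0.0621 0.0175] rpy [ 3.139  0.01  -3.076] q [-0.47  0.34  0.33  1.97 -0.15  0.84  1.58] F [ 0.9 -0.1 -0.6] op 0.0570
shift tool mm [ 4.1  0.2 -0.5] turn [ 0.002  0.01  -0.001]
```

Call:
send_rows(plan=[[0, 0, 0, 0, 0, 0, 0.6], [0, 0, 0, 0, 0, 0, 0.9], [0, 0, 0, 0, 0, 0, 0.9], [0, 0, 0, 0, 0, 0, 0.9], [0, 0, -8, 0, 0, 0, 0.9], [0, 0, -20, 0, 0, 0, 0.9], [0, 0, -30, 0, 0, 0, 0.9], [0, 0, -30, 0, 0, 0, 0.9], [0, 0, -30, 0, 0, 0, 0.9], [0, 0, -10, 0, 0, 0, 0.9]])

```text
t: 9.05
tool_pos: [0.4938, 0.0607, 0.1517]
ee_rot: [3.14, 0.008, -3.077]
contact_force: [-0.2, 0.4, -0.7]
opening: 0.0814
```

```bash
python3 -c "
from h import *
togo(.418,.127,.15,3.209)
for n in('scene','top'):
    c=capture(n);cv2.imwrite('pics/%s3.png'%n,c['color'])
a=cv2.imread('pics/scene3.png');b=cv2.imread('pics/top3.png')
o=np.hstack([cv2.resize(a[120:260,120:320],None,fx=2,fy=2),cv2.resize(b[130:270,170:370],None,fx=2,fy=2)])
cv2.imwrite('pics/c3.png',o)"
```

```text
t 9.05 pos [0.4938 0.0607 0.1517] rpy [ 3.14   0.008 -3.077] q [-0.51  0.16  0.36  1.85 -0.06  1.14  1.51] F [-0.2  0.4 -0.7] op 0.0814
shift tool mm [71.3 71.1  1.2] turn [ 0.001  0.008 -0.003]
```

View pics/c3.png

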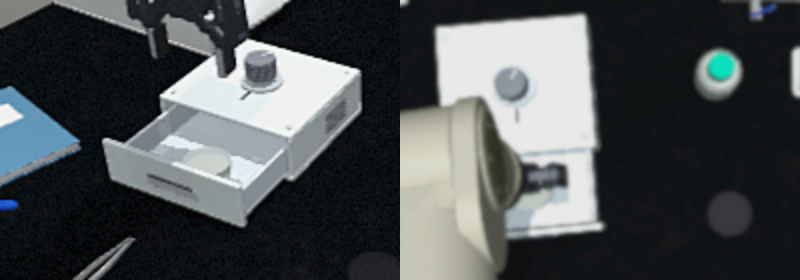

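The dish lies flat in the open drawer at crop (203,162). Closing the fingers and moving in front of the panel, off-centre to +y because of the minimum reach.

Call:
send_rows(plan=[[20, 20, 0, 0, 0, 0, -1], [25, 25, 0, 0, 0, 0, -1], [25, 25, 0, 0, 0, 0, -1], [5, 5, 0, 0, 0, 0, -1], [0, 0, 0, 0, 0, 0, -1], [0, 0, 0, 0, 0, 0, -1]])

```text
t: 9.75
tool_pos: [0.4081, 0.1305, 0.1429]
ee_rot: [-3.138, -0.002, -3.078]
contact_force: [0.4, -0.5, 0.5]
opening: -0.0
```

```bash
python3 -c "
from h import *
togo(.408,.135,.045,3.209)"
```

```text
t 9.75 pos [0.4081 0.1305 0.1429] rpy [-3.138e+00 -2.000e-03 -3.078e+00] q [-0.64  0.02  0.26  2.01 -0.    1.11  1.26] F [ 0.4 -0.5  0.5] op -0.0000
shift tool mm [-0.4  4.9 97.9] turn [-0.003 -0.002 -0.004]
```

Call:
send_rows(plan=[[2, 3, 20, 0, 0, 0, -1], [2, 0, 20, 0, 0, 0, -1], [0, 0, 15, 0, 0, 0, -1], [0, 0, 0, 0, 0, 0, -1]])

```text
t: 10.15
tool_pos: [0.4072, 0.1291, 0.0853]
ee_rot: [-3.137, -0.001, -3.085]
contact_force: [-0.2, 0.4, -0.2]
opening: -0.0003
```

```bash
python3 -c "
from h import *
togo(.408,.135,.045,3.209)"
```

```text
t 10.15 pos [0.4072 0.1291 0.0853] rpy [-3.137e+00 -1.000e-03 -3.085e+00] q [-0.64  0.1   0.27  2.08 -0.03  0.97  1.27] F [-0.2  0.4 -0.2] op -0.0003
shift tool mm [-1.2  6.  40.3] turn [-0.005 -0.001 -0.011]
```

Call:
send_rows(plan=[[1, 3, 15, -0.005, 0, -0.01, -1], [1, 0, 15, 0, 0, 0, -1], [0, 0, 10, 0, 0, 0, -1], [0, 0, 0, 0, 0, 0, -1]])

```text
t: 10.55
tool_pos: [0.4086, 0.1293, 0.0454]
ee_rot: [-3.141, 0.001, -3.08]
contact_force: [0.2, 0.6, -1.8]
opening: -0.0002
```

```bash
python3 -c "
from h import *
togo(.513,.135,.045,3.209)"
```

```text
t 10.55 pos [0.4086 0.1293 0.0454] rpy [-3.141e+00  1.000e-03 -3.080e+00] q [-0.63  0.16  0.27  2.12 -0.05  0.87  1.3 ] F [ 0.2  0.6 -1.8] op -0.0002
shift tool mm [-104.5   -0.7    0.5] turn [-0.001  0.001 -0.006]
```

Call:
send_rows(plan=[[-4, 0, 0, 0, 0, 0, -1], [-6, 0, 0, 0, 0, 0, -1], [-6, 0, 0, 0, 0, 0, -1], [-7, 0, 0, 0, 0, 0, -1], [-7, 0, 0, 0, 0, 0, -1], [-7, 0, 0, 0, 0, 0, -1], [-7, 0, 0, 0, 0, 0, -1], [-7, 0, 0, 0, 0, 0, -1]])

```text
t: 11.35
tool_pos: [0.4637, 0.1324, 0.0469]
ee_rot: [-3.141, -0.0, -3.08]
contact_force: [-1.9, -0.1, -1.3]
opening: 0.0001
```

```bash
python3 -c "
from h import *
togo(.518,.135,.045,3.209)"
```

```text
t 11.35 pos [0.4637 0.1324 0.0469] rpy [-3.141 -0.    -3.08 ] q [-0.59  0.27  0.28  1.98 -0.09  0.9   1.37] F [-1.9 -0.1 -1.3] op 0.0001
shift tool mm [-54.3  -0.7   1.9] turn [-0.001 -0.    -0.006]
```

Call:
send_rows(plan=[[-7, 0, 0, 0, 0, 0, -1], [-7, 0, 0, 0, 0, 0, -1], [-7, 0, 0, 0, 0, 0, -1], [-7, 0, 0, 0, 0, 0, -1], [-6, 0, 0, 0, 0, 0, -1], [-5, 0, 0, 0, 0, 0, -1], [-4, 0, 0, 0, 0, 0, -1], [-4, 0, 0, 0, 0, 0, -1], [-3, 0, 0, 0, 0, 0, -1]])

```text
t: 12.25
tool_pos: [0.5122, 0.1358, 0.0459]
ee_rot: [-3.14, -0.014, -3.079]
contact_force: [-17.6, -1.8, 12.9]
opening: 0.0001
```

Call:
send_rows(plan=[[-3, 0, 0, 0, 0, 0, -1], [-3, 0, 0, 0, 0, 0, -1], [-3, 0, 0, 0, 0, 0, -1]])

```text
t: 12.55
tool_pos: [0.5118, 0.1359, 0.0448]
ee_rot: [-3.14, -0.034, -3.078]
contact_force: [-16.5, -1.8, 11.9]
opening: -0.0002
```

Call:
send_rows(plan=[[8, 0, 0, 0, 0.02, 0, -1], [10, 0, -10, 0, 0.014, 0, -1], [0, 0, -30, 0, 0, 0, 1], [0, 0, -40, 0, 0, 0, 1], [0, 0, -40, 0, 0, 0, 1], [0, 0, -20, 0, 0, 0, 1], [0, 0, 0, 0, 0, 0, 1]])

```text
t: 13.25
tool_pos: [0.5046, 0.135, 0.1917]
ee_rot: [-3.14, -0.067, -3.079]
contact_force: [0.2, 0.2, 0.2]
opening: 0.0723
```

```bash
python3 - <<'E'
from h import *
togo(.622,.0713,.15,3.209)
c=capture('top'); P=cloud(c); z=P[...,2]; im=c['color']
m=((z>.062)&(z<.076)&(P[...,0]>.35)&(P[...,0]<.75)&(P[...,1]>-.05)&(P[...,1]<.3)).astype(np.uint8)
n,l,st,ce=cv2.connectedComponentsWithStats(m)
for i in range(1,n):
    if st[i,4]>20: print(st[i],cv2.minAreaRect(P[l==i][:,:2].astype(np.float32)*1000))
s=capture('scene')
# cap outline, flange in scene by rays
uv=proj(s,[[.622,.0713,.1066],[.622,.0713,.074]]);print(uv)
o=np.hstack([cv2.resize(im[130:255,180:280],(480,600),interpolation=2),cv2.resize(s['color'][120:240,160:224+96],(320,240))[:240].repeat(1,0) if 0 else np.zeros((600,1,3),np.uint8)])
b=cv2.resize(s['color'][125:240,165:305],None,fx=2.25,fy=2.25)
o=np.zeros((600,800,3),np.uint8); o[:,:480]=cv2.resize(im[130:255,180:280],(480,600),interpolation=2); o[:b.shape[0],480:480+b.shape[1]]=b
cv2.imwrite('pics/c4.png',o)
E
```

```text
t 13.25 pos [0.5046 0.135  0.1917] rpy [-3.14  -0.067 -3.079] q [-0.56  0.24  0.3   1.66 -0.08  1.32  1.39] F [0.2 0.2 0.2] op 0.0723
shift tool mm [-115.7  -70.8   34.1] turn [-0.002 -0.067 -0.005]
[141 126   9   7  46] ((742.019775390625, 281.5425720214844), (19.21773910522461, 16.826148986816406), 75.75692749023438)
[ 188  138   81   74 4751] ((618.0226440429688, 71.18707275390625), (178.51409912109375, 190.93026733398438), 3.8151493072509766)
[[249.7891682  148.10951962]
 [250.75345492 159.31074964]]
```

View pics/c4.png

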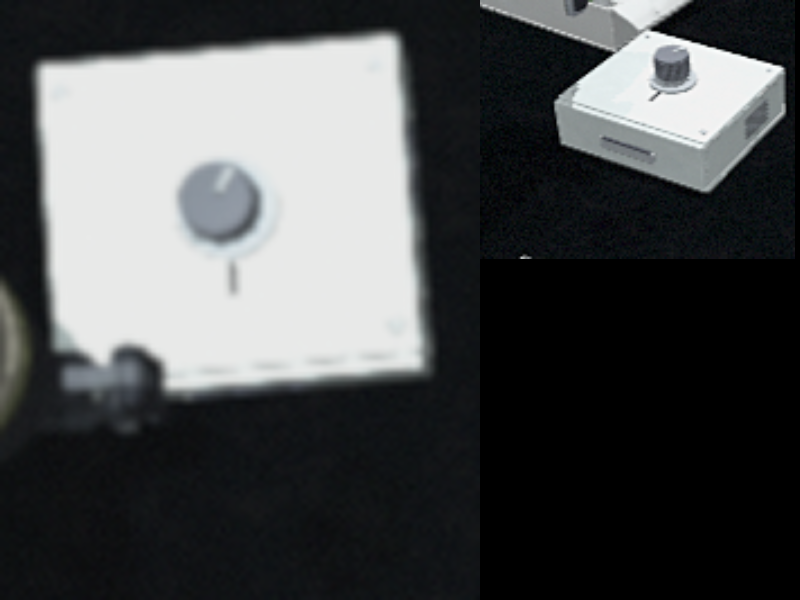

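The drawer is shut: its panel is flush, and the box plus panel measures 178.5 mm against 178 expected. The cap rib has not moved. Going above the cap.

Call:
send_rows(plan=[[-20, -15, 0, 0, -0.03, 0, 1], [-30, -19, 5, 0, -0.03, 0, 1], [-30, -19, 10, 0, 0, 0, 1], [-28, -15, 10, 0, 0, 0, 1], [-3, 0, 0, 0, 0, 0, 1], [0, 0, 0, 0, 0, 0, 1]])

```text
t: 13.95
tool_pos: [0.6169, 0.0724, 0.1497]
ee_rot: [-3.136, -0.022, -3.075]
contact_force: [0.1, 0.7, -0.1]
opening: 0.0855
```

```bash
python3 -c "
from h import *
togo(.622,.0713,.084,3.209)"
```

```text
t 13.95 pos [0.6169 0.0724 0.1497] rpy [-3.136 -0.022 -3.075] q [-0.42  0.45  0.34  1.49 -0.15  1.25  1.58] F [ 0.1  0.7 -0.1] op 0.0855
shift tool mm [-6.4 -1.1 65.6] turn [-0.005 -0.022 -0.001]
```

Call:
send_rows(plan=[[-3, 0, 10, -0.005, -0.02, 0, 1], [-2, 0, 20, 0, 0, 0, 1], [0, 0, 20, 0, 0, 0, 1], [0, 0, 10, 0, 0, 0, 1], [0, 0, 0, 0, 0, 0, 1]])

```text
t: 14.45
tool_pos: [0.6172, 0.0761, 0.0857]
ee_rot: [3.14, -0.005, -3.072]
contact_force: [-0.7, -0.8, 0.0]
opening: 0.0857
```

```bash
python3 -c "
from h import *
togo(.622,.0713,.084,3.209)"
```

```text
t 14.45 pos [0.6172 0.0761 0.0857] rpy [ 3.14  -0.005 -3.072] q [-0.41  0.5   0.32  1.57 -0.17  1.11  1.6 ] F [-0.7 -0.8  0. ] op 0.0857
shift tool mm [-4.5 -5.2  1.7] turn [ 0.002 -0.005  0.003]
```

Call:
send_rows(plan=[[-3, -3, 1, 0, -0.005, 0, 1], [-2, -2, 1, 0, 0, 0, 0.7], [0, 0, 0, 0, 0, 0, 0.3], [0, 0, 0, 0, 0, 0, 0.1]], squeeze=35)

```text
t: 14.85
tool_pos: [0.6238, 0.072, 0.0864]
ee_rot: [3.139, 0.003, -3.071]
contact_force: [-0.1, 1.0, -0.3]
opening: 0.0475
```

```bash
python3 -c "
from h import *
togo(.622,.0713,.083,3.209)"
```

```text
t 14.85 pos [0.6238 0.072  0.0864] rpy [ 3.139e+00  3.000e-03 -3.071e+00] q [-0.4   0.5   0.32  1.56 -0.18  1.1   1.61] F [-0.1  1.  -0.3] op 0.0475
shift tool mm [ 1.8 -0.6  3.4] turn [0.002 0.003 0.003]
```

Call:
send_rows(plan=[[1, 0, 2, 0, 0, 0, 0.1], [1, 0, 1, 0, 0, 0, -1], [0, 0, 0, 0, 0, 0, -1], [0, 0, 0, 0, 0, 0, -1], [0, 0, 0, 0, 0, 0, -1]])

```text
t: 15.35
tool_pos: [0.6227, 0.0724, 0.0849]
ee_rot: [3.138, 0.006, -3.071]
contact_force: [0.9, 0.2, 1.2]
opening: 0.038
```

```bash
python3 -c "
from h import *
togo(.622,.0713,.083,3.209);print(r.sense()['moment'])"
```

```text
t 15.35 pos [0.6227 0.0724 0.0849] rpy [ 3.138  0.006 -3.071] q [-0.4   0.5   0.32  1.57 -0.18  1.09  1.61] F [0.9 0.2 1.2] op 0.0380
shift tool mm [ 0.8 -1.   1.9] turn [0.003 0.006 0.003]
[ 0.0182896  -0.05755924 -0.08934544]
```

Call:
send_rows(plan=[[0, 0, 0.1, 0, 0, 0.08, -1], [0, 0, 0.1, 0, 0, 0.12, -1], [0, 0, 0.1, 0, 0, 0.12, -1], [0, 0, 0.1, 0, 0, 0.12, -1], [0, 0, 0.1, 0, 0, 0.12, -1], [0, 0, 0.1, 0, 0, 0.12, -1], [0, 0, 0.1, 0, 0, 0.12, -1], [0, 0, 0.1, 0, 0, 0.12, -1]])

```text
t: 16.15
tool_pos: [0.622, 0.0707, 0.0839]
ee_rot: [3.137, 0.001, 2.258]
contact_force: [-0.9, 0.5, 1.2]
opening: 0.0375
```

```bash
python3 -c "
from h import *
togo(.622,.0713,.083,3.209);print(r.sense()['moment'])"
```

```text
t 16.15 pos [0.622  0.0707 0.0839] rpy [3.137e+00 1.000e-03 2.258e+00] q [-0.54  0.53  0.52  1.58 -0.29  1.11  0.74] F [-0.9  0.5  1.2] op 0.0375
shift tool mm [0.4 0.4 0.9] turn [ 0.004  0.003 -0.951]
[-0.17344345  0.27973448  0.08140593]
```

Call:
send_rows(plan=[[0, 0, 0.1, 0, 0, 0.12, -1], [0, 0, 0.1, 0, 0, 0.12, -1], [0, 0, 0.1, 0, 0, 0.12, -1], [0, 0, 0.1, 0, 0, 0.12, -1], [0, 0, 0.1, 0, 0, 0.12, -1], [0, 0, 0.1, 0, 0, 0.12, -1], [0, 0, 0.1, 0, 0, 0.12, -1], [0, 0, 0.1, 0, 0, 0.12, -1], [0, 0, 0.1, 0, 0, 0.12, -1], [0, 0, 0.1, 0, 0, 0.12, -1]])

```text
t: 17.15
tool_pos: [0.6197, 0.0705, 0.0827]
ee_rot: [-3.14, -0.001, 1.008]
contact_force: [-1.3, -0.1, 0.8]
opening: 0.0376
```

```bash
python3 -c "
from h import *
togo(.622,.0713,.083,3.209);print(r.sense()['moment'])"
```

```text
t 17.15 pos [0.6197 0.0705 0.0827] rpy [-3.140e+00 -1.000e-03  1.008e+00] q [-0.72  0.6   0.79  1.59 -0.46  1.15 -0.38] F [-1.3 -0.1  0.8] op 0.0376
shift tool mm [ 1.9  1.5 -0.3] turn [ 0.0e+00 -2.0e-03 -2.2e+00]
[-0.00905353  0.25967252  0.05592351]
```

Call:
send_rows(plan=[[0, 0, 0.1, 0, 0, 0.08, -1], [0, 0, 0.1, 0, 0, 0.08, -1], [0, 0, 0.1, 0, 0, 0.08, -1]])

```text
t: 17.45
tool_pos: [0.6193, 0.0708, 0.0825]
ee_rot: [-3.139, 0.0, 0.758]
contact_force: [-0.9, 0.2, 2.2]
opening: 0.0374
```

```bash
python3 -c "
from h import *
togo(.622,.0713,.083,3.209);print(r.sense()['moment'])"
```

```text
t 17.45 pos [0.6193 0.0708 0.0825] rpy [-3.139  0.     0.758] q [-0.75  0.63  0.85  1.59 -0.5   1.16 -0.61] F [-0.9  0.2  2.2] op 0.0374
shift tool mm [ 2.3  1.5 -0.6] turn [-1.000e-03 -2.000e-03 -2.451e+00]
[-0.09420657  0.19037953  0.04780108]
```

Call:
send_rows(plan=[[0, 0, 0.1, 0, 0, 0.06, -1], [0, 0, 0.1, 0, 0, 0.06, -1]])

```text
t: 17.65
tool_pos: [0.6192, 0.071, 0.0823]
ee_rot: [-3.139, 0.001, 0.632]
contact_force: [-1.3, 0.1, 1.8]
opening: 0.0377
```

```bash
python3 -c "
from h import *
togo(.622,.0713,.083,3.209);print(r.sense()['moment'])"
```

```text
t 17.65 pos [0.6192 0.071  0.0823] rpy [-3.139e+00  1.000e-03  6.320e-01] q [-0.77  0.64  0.88  1.59 -0.52  1.17 -0.72] F [-1.3  0.1  1.8] op 0.0377
shift tool mm [ 2.5  1.4 -0.7] turn [-2.000e-03 -2.000e-03 -2.577e+00]
[-0.12742651  0.18125836  0.15082534]
```

Call:
send_rows(plan=[[0, 0, 0, 0, 0, 0.06, -1], [0, 0, 0, 0, 0, 0.06, -1]])

```text
t: 17.85
tool_pos: [0.6202, 0.072, 0.0825]
ee_rot: [-3.141, -0.001, 0.511]
contact_force: [6.5, 1.9, -3.6]
opening: 0.0376
```

```bash
python3 -c "
from h import *
togo(.622,.0713,.083,3.209);print(r.sense()['moment'])"
```

```text
t 17.85 pos [0.6202 0.072  0.0825] rpy [-3.141e+00 -1.000e-03  5.110e-01] q [-0.79  0.65  0.9   1.59 -0.54  1.17 -0.83] F [ 6.5  1.9 -3.6] op 0.0376
shift tool mm [ 1.2  1.5 -0.5] turn [ 0.000e+00 -2.000e-03 -2.698e+00]
[ 0.46363529 -1.74382848  0.81629725]
```

Call:
send_rows(plan=[[0, 0, 0, 0, 0, 0.05, -1], [0, 0, 0, 0, 0, 0.02, -1]])

```text
t: 18.05
tool_pos: [0.6218, 0.0728, 0.0825]
ee_rot: [3.14, -0.003, 0.441]
contact_force: [1.1, -1.7, -1.8]
opening: 0.0378
```

```bash
python3 -c "
from h import *
togo(.622,.0713,.083,3.209);print(r.sense()['moment'])
o=np.zeros((600,800,3),np.uint8)
a=capture('top')['color'];b=capture('scene')['color']
o[:,:400]=cv2.resize(a[147:197,206:239],(400,600),interpolation=2); o[:400,400:]=cv2.resize(b[135:175,230:270],(400,400),interpolation=2)
cv2.imwrite('pics/c5.png',o)"
```

```text
t 18.05 pos [0.6218 0.0728 0.0825] rpy [ 3.14e+00 -3.00e-03  4.41e-01] q [-0.8   0.66  0.92  1.59 -0.55  1.17 -0.89] F [ 1.1 -1.7 -1.8] op 0.0378
shift tool mm [-0.4  1.4 -0.5] turn [ 4.000e-03  1.000e-03 -2.768e+00]
[-0.42442841 -0.08496699  0.73781655]
```

View pics/c5.png

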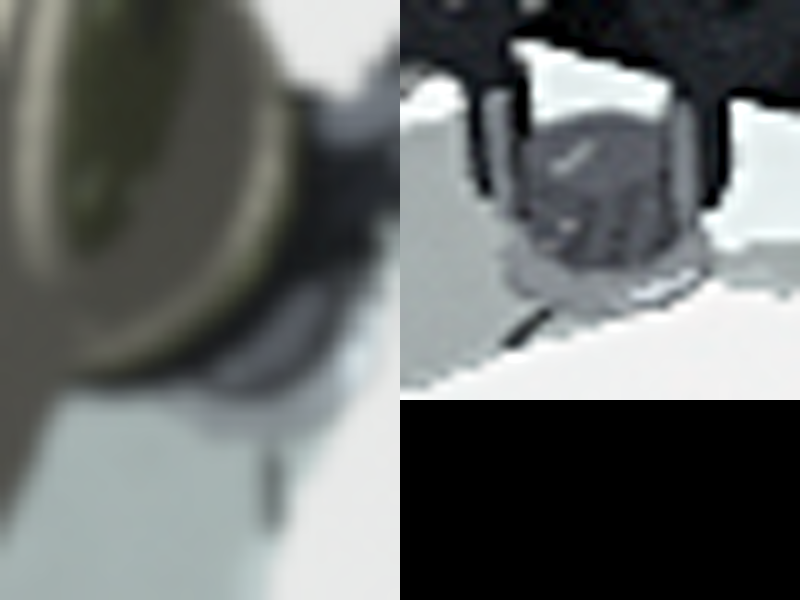

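The rib now lies in line with the index mark (rib at crop (575,157), mark at (527,328)), and the moment levels off near 0.8 N m, so the cap is bottomed out. Now backing off about 1.6 rad counter-clockwise.

Call:
send_rows(plan=[[0, 0, 0, 0, 0, -0.06, -1], [0, 0, -0.1, 0, 0, -0.1, -1], [0, 0, -0.1, 0, 0, -0.12, -1], [0, 0, -0.1, 0, 0, -0.12, -1], [0, 0, -0.1, 0, 0, -0.12, -1], [0, 0, -0.1, 0, 0, -0.12, -1], [0, 0, -0.1, 0, 0, -0.12, -1], [0, 0, -0.1, 0, 0, -0.12, -1], [0, 0, -0.1, 0, 0, -0.12, -1], [0, 0, -0.1, 0, 0, -0.12, -1], [0, 0, -0.1, 0, 0, -0.12, -1], [0, 0, -0.1, 0, 0, -0.12, -1]])

```text
t: 19.35
tool_pos: [0.6203, 0.0734, 0.0838]
ee_rot: [3.139, -0.004, 1.861]
contact_force: [1.3, -0.0, -0.8]
opening: 0.0377
```

```bash
python3 -c "
from h import *
togo(.622,.0713,.083,2.05);print(r.sense()['moment'])"
```

```text
t 19.35 pos [0.6203 0.0734 0.0838] rpy [ 3.139 -0.004  1.861] q [-0.6   0.55  0.6   1.58 -0.34  1.12  0.38] F [ 1.3 -0.  -0.8] op 0.0377
shift tool mm [-2.5  1.   0.8] turn [ 0.003 -0.004 -0.189]
[ 0.04141599 -0.26217412 -0.03758742]
```

Call:
send_rows(plan=[[0, 0, -0.1, 0, 0, -0.1, -1], [0, 0, -0.1, 0, 0, -0.08, -1], [0, 0, 0, 0, 0, 0, -1], [0, 0, 0, 0, 0, 0, -1], [0, 0, 0, 0, 0, 0, -1]])

```text
t: 19.85
tool_pos: [0.6201, 0.0732, 0.084]
ee_rot: [3.138, -0.006, 2.049]
contact_force: [2.8, 1.2, -0.9]
opening: 0.0371
```

```bash
python3 - <<'E'
from h import *
togo(.622,.0713,.083,2.05);print(r.sense()['moment'])
a=capture('top');s=capture('scene');b=s['color']
# predicted rib tips in the scene crop (230..270,135..175, x10) for several turns
h=.078+.026+.0016
for t in (0,1.2,1.57,1.9,2.6):
    an=.067+np.pi+t; p=np.array([[.622+q*np.cos(an),.0713+q*np.sin(an),h] for q in(0.004,.018)])
    print(t,((proj(s,p)-[230,135])*15).round(0).tolist())
cv2.imwrite('pics/c6.png',cv2.resize(b[135:175,230:270],(600,600),interpolation=2))
c=a; P=cloud(c); print('bottle/timer',P[167,330],P[166,377])
E
```

```text
t 19.85 pos [0.6201 0.0732 0.084 ] rpy [ 3.138 -0.006  2.049] q [-0.57  0.54  0.56  1.58 -0.32  1.11  0.55] F [ 2.8  1.2 -0.9] op 0.0371
shift tool mm [-2.6  0.8  1. ] turn [ 0.004 -0.006 -0.001]
[ 0.08340563 -0.44609543  0.04903112]
0 [[284.0, 213.0], [236.0, 251.0]]
1.2 [[311.0, 211.0], [361.0, 244.0]]
1.57 [[318.0, 208.0], [389.0, 228.0]]
1.9 [[321.0, 204.0], [403.0, 211.0]]
2.6 [[319.0, 196.0], [396.0, 174.0]]
bottle/timer [ 0.62406734 -0.18706175  0.11867554] [ 0.64082454 -0.31827596  0.01518775]
```

View pics/c6.png

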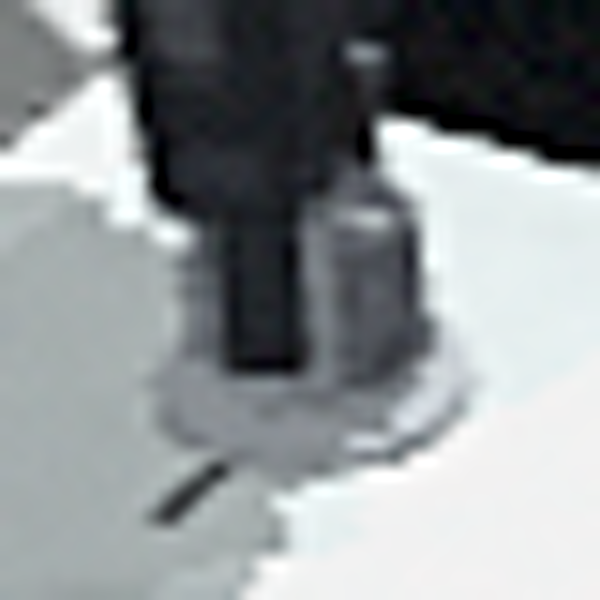

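```bash
python3 - <<'E'
from h import *
s=capture('scene'); g=cv2.cvtColor(s['color'],cv2.COLOR_BGR2GRAY)
print(g[145:154,248:260])
h=.1066
for q in(1.4,1.57,1.7,1.87,2.0):
    an=.067+np.pi+q; print(q,proj(s,[[.622+w*np.cos(an),.0713+w*np.sin(an),h] for w in(.006,.012,.018)]).round(1).tolist())
E
```

```text
[[ 28  24  34  42  49  44  11 198 242 243 240 241]
 [ 33  36  45  32  63  85  83 170 238 245 238 235]
 [ 33  31  30  34  76  94  89  95 172 233 242 236]
 [ 34  23  61  77 101 106  87  78  87 161 225 238]
 [ 27  16  87  93 131 154 185 174 111 137 226 240]
 [ 27  43 111 119  93 100 122 124  92  77 221 243]
 [ 38  19 110 119  96  88  91  88  69  60 223 245]
 [ 29  20 109 120  88  78  76  75  75  51 226 248]
 [ 36  18 109 129 100  75  82  82  76  65 186 233]]
1.4 [[251.6, 148.9], [253.4, 149.6], [255.1, 150.4]]
1.57 [[251.8, 148.7], [253.9, 149.3], [255.9, 149.9]]
1.7 [[252.0, 148.5], [254.2, 149.0], [256.4, 149.4]]
1.87 [[252.1, 148.3], [254.5, 148.6], [256.8, 148.8]]
2.0 [[252.2, 148.2], [254.6, 148.3], [257.0, 148.3]]
```

Backing off turned the gripper 1.61 rad from the stop, and the rib in the image agrees with about 1.6–1.7 rad (allowed 1.27–1.87). The grip is holding, so I'm handing in.

```bash
python3 -c "
from h import *
togo(.622,.0713,.083,2.05)
print(order.close_job())"
```

```text
t 20.00 pos [0.6201 0.0732 0.084 ] rpy [ 3.138 -0.005  2.05 ] q [-0.57  0.54  0.56  1.58 -0.32  1.11  0.55] F [ 3.1  1.2 -1.8] op 0.0375
shift tool mm [-2.6  0.8  1. ] turn [ 0.004 -0.005 -0.   ]
the job is handed in; nothing more can be done
None
```

I did all the steps and handed the job in at t = 20.0 s of the 69 s allowed. No verdict was reported.

- **Dish:** I put the pale dish in the open drawer and let go. The picture showed it lying flat and right way up. I did not see it again after the drawer closed.
- **Drawer:** I pushed the drawer until it stopped at about 17 N. The image then showed the front panel flush, with box plus panel measuring 178.5 mm against 178 expected.
- **Screwing down:** I turned the gripper clockwise until the twisting moment levelled off at about 0.8 N m. The rib then lined up with the index mark.
- **Backing off:** I turned it back 1.61 rad, with the fingers still closed on the cap at 37.5 mm opening and a 35 N grip setting.
- **Final angle:** The two checks differ slightly. The gripper angle says at most 1.61 rad; the rib in the last image suggests 1.6–1.7 rad by its tip and up to about 1.85 rad by its slope, read at one-pixel resolution. All are within the allowed 1.27–1.87 rad, but the slope reading is close to the upper limit.
- **Timer and bottle:** Depth readings at the same pixels on the reagent bottle and the timer matched those at the start to within about 3 mm.

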